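# Clamp the blue glass bar to torque

### The job

Slide the blue glass bar into the channel of the blue clamp, gently and fully home against its rubber stop, and let go of it. Then swing the red-handled click wrench clockwise (seen from above) to tighten the clamp until the wrench breaks over with a click, and stop at once: do not push the handle on through its slack, or the glass is overtightened. Let go of the wrench and leave the bar clamped and the other things where they are.

Things in the scene. Friction and masses are not known exactly. Their poses are not given: they have to be found in the camera images.
- bar_blue: the cobalt blue glass bar, 160 (x) x 40 (y) x 16 mm, 0.25 kg, loose, lying flat on the table. Origin: centre of its underside; x along its length, z up; both ends are alike
- bar_green: a green glass bar of the same size; a bystander
- bar_amber: an amber glass bar of the same size; a bystander
- jar: closed jar, 84 mm across, 110 mm tall, green with a paper label and black cap; a bystander, origin under its centre
- brush: hand brush lying on the table at the far side; a bystander
- fixture: blue C-shaped clamp, fixed to the table. Origin: on the vertical screw axis at table level; x runs along the channel, inwards. Bed: top 40 mm above the table, x = -70 (mouth) to +36 mm, 90 mm wide. A column (60 mm wide, 108 mm tall, x = 40 to 80 mm) behind carries an arm over the bed (44 mm wide, x = -20 to +80 mm, 86 to 108 mm above the table)
- mouth (a point): middle of the bed's front edge, on the bed's top; x points into the channel. Two aluminium rails 10 mm high on the bed leave a channel 46 mm wide, flared to about 54 mm at the mouth. A bar fully home sticks 60 mm out of the mouth, with only the table below that end, so it can be held there by its long sides while it is slid in
- home (a point): where the bar's origin lies when the bar is fully home: on the bed's top, 50 mm from the screw axis towards the mouth; x points into the channel
- stop: black rubber stop at the inner end of the channel, 40 mm wide, 16 mm tall, its face 30 mm beyond the screw axis. Keep the push of the bar against it under 40 N
- foot: black round pressure foot under the arm, 30 mm across, rounded below; origin: centre of its underside. It starts 3.2 to 5.6 mm above the top of a loaded bar and comes down 8 mm per radian of screw
- head_mark (a point): on the screw axis, 140 mm above the table, in the wrench's steel head (42 mm across), which turns with the screw. x points along the wrench while it is not broken over. How the head is set on the screw differs each time, so its angle does not tell how tight the screw is
- wrench_grip (a point): middle of the wrench's red grip, a level round bar 28 mm thick, 120 to 230 mm from the screw axis; this point 175 mm from the axis, 140 mm above the table; x outwards along it. It starts to the robot's right (-y) and somewhat ahead; tightening swings its end towards the robot. Push it with shut fingers or pinch it from above
- wrench: the handle (origin: on the screw axis at its height; x along it). Turning takes about 6 N at the grip's middle, rising slowly, then faster to about 11 N (2.0 N m) once the foot bears on the bar. The click comes after 0.5 to 1.0 rad of swing from the start, which no pose foretells; until then the handle flexes by up to 0.034 rad against the head
- head: the wrench's head, same origin and x. At the click the head stops turning, the handle breaks over against it and the force falls off steadily, about 0.5 N per mm at the grip, to almost nothing over the next 0.13 rad (23 mm at the grip), where the slack ends; stop within the first 0.09 rad (15 mm). Let go, the handle springs back in line and the screw stays tight
Not all that is in view belongs to the job. Of the things like the bar_blue, leave any that is pink or yellow; of the rest the smaller one is meant.

How it is judged:
On the way, in this order (a step that is already met when the one before it is completed fails the run):
1. the blue bar lies in the channel, home against the stop (horizontal distance between bar_blue and home below 0.007 m and z of bar_blue in the frame of home below 0.004 m and angle between the x axis of bar_blue and the x axis of home, either way round below 0.1 rad), for 0.2 s.
2. the wrench breaks over (0.045 rad or more) with the foot bearing on the bar (angle between the x axis of wrench_grip and the x axis of head_mark, either way round above 0.045 rad and contact force between foot and bar_blue above 15 N).
At the end, for the whole second after the job is handed in: The blue bar lies flat in the channel within 7 mm of home and 0.1 rad of straight, at rest, clamped by the foot with more than 15 N; the wrench has broken over and, let go, is back in line with its head (within 0.02 rad) (all of step 1 and contact force between foot and bar_blue above 15 N and angle between the x axis of wrench_grip and the x axis of head_mark, either way round below 0.02 rad and linear speed of bar_blue below 0.01 m/s); the robot touches nothing.
It fails at once if the wrench is pushed on through its slack after the click (broken over by more than 0.13 rad) (angle between the x axis of wrench_grip and the x axis of head_mark, either way round above 0.13 rad).
It fails at once if the bar is rammed into the stop (over 40 N) (contact force between bar_blue and stop above 40 N).
It fails at once if another bar, the jar or the brush is moved by more than 20 mm (distance of any of bar_green, bar_amber, jar, brush from where it was at the start of the episode above 0.02 m).
It also fails if it takes over 72 s, if anything falls off the work surface, if the arm or the gripper's body presses on something with over 40 N, if the wrist force passes 120 N, or if a joint passes its speed limit or range.

### The arm

A 7-joint arm with a two-finger parallel gripper is mounted at the origin on the work surface. World frame = base frame: x ahead of the robot, y to its left, z up, the work surface at z = 0. Lengths are in m, angles in rad, forces in N, time in s.
With the tool pointing down it reaches from about 0.4 to 0.85 m from the base axis. Payload 10.4 kg.
Tool frame: the origin (TCP) lies at the very end of the fingers, on their centre line; the grasp point (between the pads) lies r.tcp_to_grasp behind it (r.tcp_to_grasp is the distance from the TCP to the grasp point, in m); z points along the fingers, y is the line along which they close (so a half turn about z gives the same grasp; the last joint's range is limited). The gripper opens to 87 mm and grips with 3 to 60 N. Pads are 19 mm wide; open, the fingers measure 117 mm over their backs; the gripper's body (75 mm by 190 mm) begins 51 mm behind the grasp point.
Start: joints at [1.29, 0.332, -0.065, 1.46, 0.022, 1.35, -0.088], TCP at [0.159, -0.604, 0.223] pointing down, gripper open.
Joint ranges: [-2.6, 2.6], [-0.5, 2.12], [-1.47, 1.34], [0.16, 2.42], [-1.27, 4.41], [0.06, 2.06], [-2.6, 2.6]. Speed limits (rad/s): [2.22, 2.22, 2.79, 2.79, 3.14, 3.14, 3.14].

### API

Orientations are given as a unit quaternion [x, y, z, w].
In Python, from bench import monitor, cams, ticket, r gives the robot as it stands.
- The arm moves only by the shell command python3 -m crank 'ROWS' [OPENING] [FORCE]. ROWS is a JSON object whose one key "steps" holds a list of rows, each a list of 2 entries, a list of its own where there are three numbers: the shift along the world's x, y, z in units of 25 mm (1.0 is 25 mm), then the turn, a rotation vector about the world's x, y, z in units of 5 degrees (1.0 is 5 degrees). In form: {"steps": [[[x, y, z], [ax, ay, az]], ...]}. A call has 1 to 10 rows; each row shifts and turns the commanded pose from where the row before left it; what a row does not reach is not made up. A row lasts 1/12 s, in which the tool goes at most 41.7 mm and 7.16 degrees, less where a joint would pass 70% of its speed; a pose out of reach is approached as far as the arm can. A call is refused whole if a number of a shift passes 1 or a number of a turn 1, either way. A call with a gripper value outside its range is refused whole. OPENING is the finger opening in mm, from 0 to 87, set as the call begins (- or left out, the last holds). The fingers move at their own pace and stop on an object; FORCE is the grip in N (left out, the last holds). Time passes only in rows, so rows that do not move let the fingers close. It gives the time, the measured TCP pose, the force, the opening and the grip force at its end, in the units of the state.
- monitor.read_state(): the state, without advancing time (a new reading comes with each control period).
- cams.camera(name): name is "side" or "top" or "wrist"; returns a dict with "pixels" (480x640x3 uint8, blue, green, red), "z_map" (480x640 float32, m along the optical axis (not along the pixel's ray), 0 where there is no reading), "vfov" (degrees; the focal length in pixels is half the picture's height over the tangent of half this angle, whatever the lens; pixels are square), "cx", "cy" (the principal point, pixels), "T" (4x4, takes a point from camera to world coordinates). Camera axes: x right, y up, looking along -z (the intrinsics and any distortion apply to the point x, -y, -z); pixel columns grow to the right and rows downward; lengths in m; the calibration is good to about 2 mm. A picture is of the moment at which its call begins.
- ticket.close_job(): hands the job in; it is judged then, once.
The state is a dict: "time": time; "joint_positions": joint angles; "joint_vel": joint speeds; "joint_torque": joint torques, N m; "ee_pos": TCP position; "eef_rot": TCP orientation; "ft_force": force on the tool from outside, world axes, zero at the start; "torque": the same for the moment, N m; "width": finger opening in m; "grip_force": force on a finger pad.
Only numpy, scipy, OpenCV 4.12 (cv2) and the standard library are available. Lean on these libraries where they do the work, as an engineer would, in place of code of your own. Each camera call takes 0.05 s, during which the arm holds its last target. There are 200 camera calls.

## Working session

There is one attempt and no reset: what is moved stays moved. The work goes in short steps, Python scripts to look and compute and a shell command to move; the robot and the scene stay as the last step left them, time stands still between calls to the robot, and variables do not carry over. Pictures are saved under pics/ and viewed, at most 10 in all, crops included, and the job is handed in when it is done.

```bash
ls; mkdir -p pics
cat > h.py <<'E'
import numpy as np,cv2
from bench import monitor,cams,ticket,r
def cloud(c):
    h,w=c["z_map"].shape; f=h/2/np.tan(np.radians(c["vfov"])/2)
    v,u=np.mgrid[:h,:w]; z=c["z_map"]
    P=np.stack([(u-c["cx"])/f*z,-(v-c["cy"])/f*z,-z,np.ones_like(z)],-1)@c["T"].T
    return P[...,:3]
E
python3 - <<'E'
from h import *
s=monitor.read_state(); print({k:np.round(v,3) for k,v in s.items()}, r.tcp_to_grasp)
for n in ["top","side"]:
    c=cams.camera(n); cv2.imwrite(f"pics/{n}0.png",c["pixels"]); np.savez(f"{n}0.npz",**c)
    print(n,{k:(np.round(v,3) if k=="T" else v) for k,v in c.items() if k not in("pixels","z_map")})
E
```

```text
pics
{'time': np.float64(0.0), 'joint_positions': array([ 1.29 ,  0.333, -0.065,  1.461,  0.022,  1.35 , -0.089]), 'joint_vel': array([ 0.002, -0.001,  0.   ,  0.   ,  0.001,  0.002, -0.   ]), 'joint_torque': array([-1.0000e-03, -6.2325e+01,  2.4000e-02, -3.8989e+01, -6.1000e-02,
        4.0000e-02,  0.0000e+00]), 'ee_pos': array([ 0.159, -0.604,  0.222]), 'eef_rot': array([ 0.992,  0.129, -0.   , -0.001]), 'ft_force': array([ 0.877, -0.356, -0.144]), 'torque': array([-0.044, -0.01 ,  0.01 ]), 'grip_force': np.float64(0.0), 'width': np.float64(0.087)} 0.0187
top {'vfov': 51.80035734435334, 'cx': 318.1142964320346, 'cy': 239.2472889649147, 'T': array([[-0.021,  0.989, -0.148,  0.291],
       [-1.   , -0.023, -0.014,  0.016],
       [-0.018,  0.148,  0.989,  1.592],
       [ 0.   ,  0.   ,  0.   ,  1.   ]])}
side {'vfov': 46.467135106534506, 'cx': 321.8896983942961, 'cy': 229.22068624518872, 'T': array([[-0.694,  0.386, -0.608, -0.4  ],
       [-0.72 , -0.372,  0.586,  0.916],
       [-0.   ,  0.845,  0.535,  0.892],
       [ 0.   ,  0.   ,  0.   ,  1.   ]])}
```

View pics/top0.png

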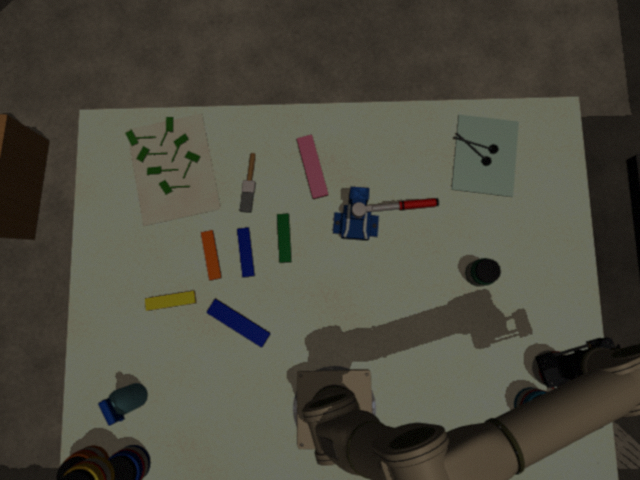

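View pics/side0.png

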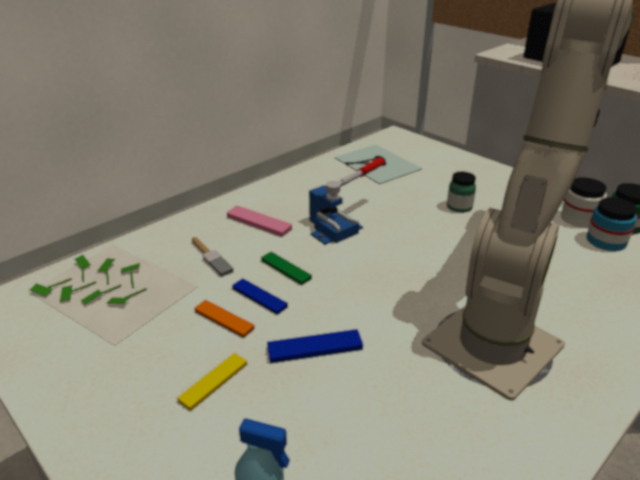

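Top view: there are two cobalt blue bars, a small one at (246,252) and a larger one at (238,322). Pink (312,167) and yellow (170,300) are excluded. The smaller blue one at (246,252) fits the description, to be confirmed by measured size and a crop. The fixture is at (358,213) with its mouth towards the robot, the wrench grip at (420,204), green bar at (284,238), orange/amber bar at (211,255) and jar at (484,271).

Run:
```python
from h import *
c=dict(np.load("top0.npz")); P=cloud(c); hsv=cv2.cvtColor(c["pixels"],cv2.COLOR_BGR2HSV)
def comp(name,lo,hi,minn=60):
    m=cv2.inRange(hsv,lo,hi)&((P[...,0]>0.1)&(c["z_map"]>0)).astype(np.uint8)*255
    n,l,st,ce=cv2.connectedComponentsWithStats(m)
    for i in range(1,n):
        if st[i,4]<minn: continue
        q=P[l==i]; zt=np.percentile(q[:,2],[5,50,95])
        (cx,cy),(w,h),a=cv2.minAreaRect((q[:,:2]*1000).astype(np.float32))
        print(name,"px",ce[i].round(),"n",st[i,4],"ctr",round(cx),round(cy),"size",round(w),round(h),"ang",round(a,1),"z",zt.round(3))
comp("blue",(105,120,40),(130,255,255)); comp("red",(0,150,60),(4,255,255),40);comp("red2",(170,150,60),(180,255,255),40);comp("green",(50,120,20),(85,255,255),100); comp("orange",(5,150,60),(18,255,255))
# table calibration check
print(np.median(P[260:330,340:440,2]))
t=cv2.resize(c["pixels"][130:350,180:500],None,fx=2.5,fy=2.5,interpolation=cv2.INTER_CUBIC); t=np.clip(t*1.6,0,255).astype(np.uint8); cv2.imwrite("pics/crop1.png",t)
# heights on head
for u,v in [(359,208),(380,208),(420,204),(437,202),(405,205),(358,190),(358,225),(340,226),(376,226)]: print(u,v,P[v,u].round(3))
```

```text
blue px [359. 194.] n 255 ctr 648 -89 size 55 52 ang 80.3 z [0.103 0.109 0.114]
blue px [372. 225.] n 196 ctr 567 -134 size 35 78 ang 82.6 z [0.004 0.011 0.044]
blue px [356. 229.] n 253 ctr 557 -81 size 51 59 ang 84.1 z [0.035 0.041 0.047]
blue px [245. 252.] n 553 ctr 492 274 size 157 39 ang 6.2 z [0.011 0.017 0.023]
blue px [238. 323.] n 1037 ctr 268 297 size 206 50 ang 57.6 z [0.016 0.021 0.027]
red px [419. 203.] n 247 ctr 625 -264 size 58 95 ang 5.2 z [0.147 0.152 0.158]
green px [284. 238.] n 507 ctr 536 151 size 156 36 ang 2.2 z [0.011 0.017 0.023]
orange px [  2. 129.] n 151 ctr 1084 1398 size 33 171 ang 89.6 z [-0.424 -0.416 -0.408]
orange px [251. 166.] n 78 ctr 775 257 size 12 87 ang 81.1 z [0.013 0.019 0.026]
orange px [211. 255.] n 590 ctr 486 387 size 158 42 ang 12.4 z [0.011 0.017 0.022]
0.0005784684127256856
359 208 [ 0.597 -0.086  0.156]
380 208 [ 0.597 -0.148  0.15 ]
420 204 [ 0.605 -0.267  0.155]
437 202 [ 0.611 -0.317  0.153]
405 205 [ 0.604 -0.223  0.152]
358 190 [ 0.662 -0.087  0.115]
358 225 [ 0.568 -0.089  0.037]
340 226 [ 0.57  -0.032  0.011]
376 226 [ 0.566 -0.148  0.017]
```

View pics/crop1.png

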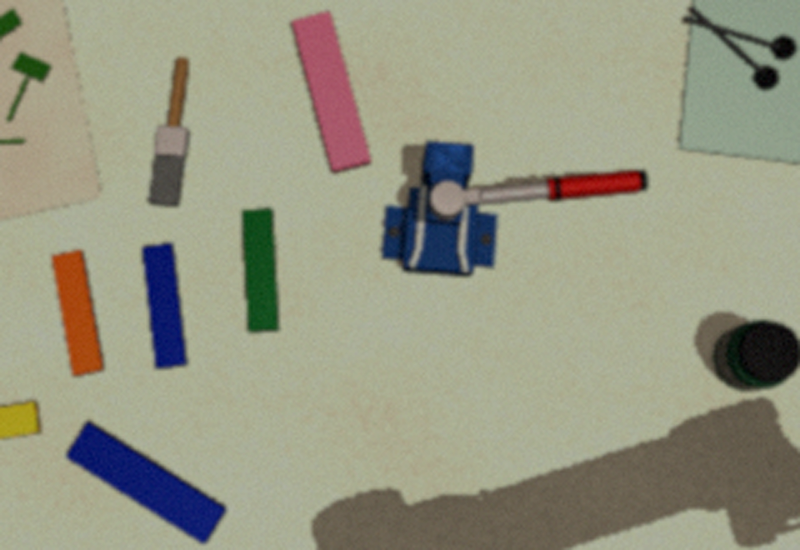

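Measured: the bar at (246,252) is 157x39 mm, which makes it bar_blue. The bar at (238,322) is 206x50 mm, a decoy, and the crop confirms both. Moving.

```bash
python3 -m crank '{"steps": [[[1,0.8,0.1],[0,0,-0.17]],[[1,0.8,0.1],[0,0,-0.17]],[[1,0.8,0.1],[0,0,-0.17]],[[1,0.8,0.1],[0,0,-0.17]],[[1,0.8,0.1],[0,0,-0.17]],[[1,0.8,0.1],[0,0,-0.17]],[[1,0.8,0.1],[0,0,-0.17]],[[1,0.8,0.1],[0,0,-0.17]],[[1,0.8,0.1],[0,0,-0.17]],[[1,0.8,0.1],[0,0,-0.17]]]}' 60
python3 -m crank '{"steps": [[[0.2,1,0.2],[0,0,0]],[[0.2,1,0.2],[0,0,0]],[[0.2,1,0.2],[0,0,0]],[[0.2,1,0.2],[0,0,0]],[[0.2,1,0.2],[0,0,0]],[[0.2,1,0.2],[0,0,0]],[[0.2,1,0.2],[0,0,0]],[[0.2,1,0.2],[0,0,0]],[[0.2,1,0.2],[0,0,0]],[[0.2,1,0.2],[0,0,0]]]}'
python3 -m crank '{"steps": [[[0,1,0],[0,0,0]],[[0,1,0],[0,0,0]],[[0,0,0],[0,0,0]]]}'
python3 - <<'E'
from h import *
c=cams.camera("wrist"); cv2.imwrite("pics/w1.png",c["pixels"]); np.savez("w1.npz",**c); print(c["T"].round(3),c["vfov"])
E
```

```text
time: 0.93
ee_pos: [0.4102, -0.4031, 0.2474]
eef_rot: [0.999, 0.054, -0.0, -0.0]
ft_force: [-0.1, 0.4, -0.5]
width: 0.0599
grip_force: 0.0
time: 1.77
ee_pos: [0.4592, -0.1531, 0.2976]
eef_rot: [0.999, 0.055, -0.0, 0.0]
ft_force: [-0.4, -0.7, -0.1]
width: 0.0601
grip_force: 0.0
time: 2.02
ee_pos: [0.4597, -0.0991, 0.2978]
eef_rot: [0.998, 0.058, 0.0, -0.0]
ft_force: [0.9, 0.3, 0.8]
width: 0.06
grip_force: 0.0
[[ 0.115  0.958  0.264  0.531]
 [-0.993  0.111  0.029 -0.091]
 [-0.001 -0.266  0.964  0.46 ]
 [ 0.     0.     0.     1.   ]] 67.60904204370891
```

View pics/w1.png

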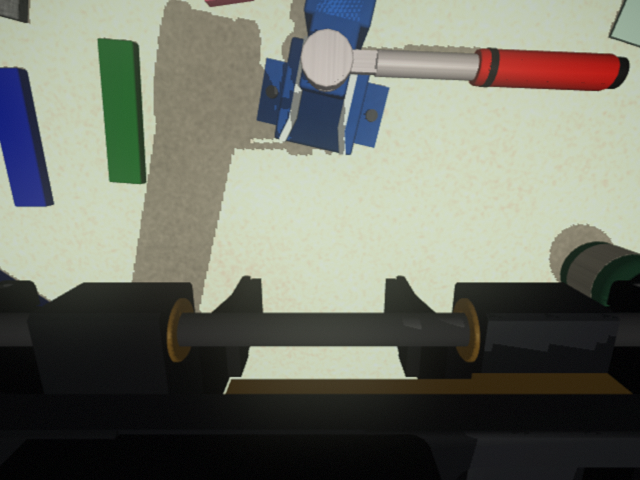

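Wrist view: head circle centred near (326,58), red grip from (485,67) to (620,72), bed front edge near (290,148)-(342,152), blue bar at the left edge (25,138), green bar at (122,112). I'll fit the fixture from depth.

Run:
```python
from h import *
c=dict(np.load("w1.npz")); P=cloud(c); hsv=cv2.cvtColor(c["pixels"],cv2.COLOR_BGR2HSV); v,u=np.mgrid[:480,:640]; ok=c["z_map"]>0
def rect(n,m):
    q=P[m]; R=cv2.minAreaRect((q[:,:2]*1000).astype(np.float32)); print(n,m.sum(),"rect",np.round(R[0],1),np.round(R[1],1),round(R[2],2),"mean",q.mean(0).round(4)); return q
roi=(u>240)&(u<400)&(v<170)&ok
print("table z",np.median(P[200:260,350:480,2]))
rect("plate",roi&(P[...,2]>.004)&(P[...,2]<.02))
rect("bed",roi&(abs(P[...,2]-.04)<.004))
rect("rails",roi&(abs(P[...,2]-.0505)<.004))
rect("armtop",roi&(abs(P[...,2]-.108)<.004))
hd=roi&(P[...,2]>.13)&(u<352); rect("head",hd); print(np.percentile(P[hd][:,2],[5,50,95]))
q=P[hd&(P[...,2]>np.percentile(P[hd][:,2],30))]; print("head circle",cv2.minEnclosingCircle((q[:,:2]*1000).astype(np.float32)))
gm=(cv2.inRange(hsv,(0,150,60),(5,255,255))|cv2.inRange(hsv,(172,150,60),(180,255,255)))>0
gm&=ok&(u>440)&(P[...,2]>.12); q=rect("grip",gm); print(np.percentile(q[:,2],[5,50,95]))
# grip axis: crest by columns
pts=np.array([P[:,k][gm[:,k]][P[:,k][gm[:,k]][:,2].argsort()[-8:]].mean(0) for k in range(500,610,5)])
f=np.polyfit(pts[:,1],pts[:,0],1); print("crest slope dx/dy",f)
for lo,hi,n in [((105,120,30),(130,255,255),"blue"),]:
    m=(cv2.inRange(hsv,lo,hi)>0)&ok&(u<60)&(v<215)&(abs(P[...,2]-.016)<.005); rect(n,m)
# bed edge / rail lines: print binned x of front edge
m=roi&(abs(P[...,2]-.04)<.004)
for k in range(280,350,8):
    col=P[:,k][m[:,k]]
    if len(col): print(k,col[col[:,0].argmin()].round(4))
m=roi&(abs(P[...,2]-.0505)<.004)
for r_ in range(75,150,8):
    row=P[r_][m[r_]]; print(r_,row[:,:2].round(4)[[0,len(row)//2,-1]].tolist() if len(row) else None)
```

```text
table z -0.00039385436282027286
plate 2669 rect [603.8 -67.5] [183.2 123.7] 84.0 mean [ 0.5763 -0.0829  0.0081]
bed 4393 rect [581.5 -83.8] [ 90.  113.5] 83.94 mean [ 0.5646 -0.08    0.0395]
rails 1109 rect [580.3 -83.4] [ 74.4 112.3] 83.9 mean [ 0.567  -0.0836  0.0496]
armtop 2550 rect [616.1 -87.7] [59.9 82.4] 84.1 mean [ 0.6292 -0.0919  0.1074]
head 2534 rect [594.9 -85.4] [41.1 41. ] 39.25 mean [ 0.594  -0.0856  0.1508]
[0.14650863 0.1514607  0.15272334]
head circle ((594.9072265625, -85.47845458984375), 20.52736473083496)
grip 4670 rect [ 608.1 -261. ] [ 26.3 111.5] 4.32 mean [ 0.6068 -0.2625  0.1506]
[0.14463699 0.15149785 0.15385012]
crest slope dx/dy [-0.07703714  0.58864689]
blue 4039 rect [492.3 274.2] [157.3  40.6] 6.59 mean [0.4897 0.271  0.0156]
280 [ 0.5359 -0.0412  0.0396]
288 [ 0.5294 -0.0507  0.0391]
296 [ 0.5282 -0.0599  0.0385]
304 [ 0.5271 -0.0691  0.0386]
312 [ 0.526  -0.0783  0.0369]
320 [ 0.5248 -0.0876  0.0366]
328 [ 0.5237 -0.0969  0.0371]
336 [ 0.5236 -0.1061  0.039 ]
344 [ 0.5366 -0.1135  0.0391]
75 [[0.596, -0.0542], [0.6027, -0.1118], [0.6032, -0.117]]
83 [[0.5878, -0.0541], [0.5948, -0.1107], [0.5952, -0.1159]]
91 [[0.5799, -0.0526], [0.581, -0.0599], [0.5871, -0.1149]]
99 [[0.5718, -0.0523], [0.5728, -0.0597], [0.5789, -0.1138]]
107 [[0.5636, -0.051], [0.5701, -0.1064], [0.5709, -0.1138]]
115 [[0.5555, -0.0505], [0.5618, -0.1053], [0.5626, -0.1128]]
123 [[0.5469, -0.0479], [0.5534, -0.1042], [0.5542, -0.1117]]
131 [[0.5381, -0.0441], [0.539, -0.0518], [0.5457, -0.1107]]
139 [[0.5295, -0.0429], [0.5368, -0.1063], [0.5374, -0.1118]]
147 [[0.5283, -0.1074], [0.5287, -0.1106], [0.5291, -0.1139]]
```

Fixture axis is at (0.595,-0.0854) with yaw -6.0°. The bar is at (0.4923,0.2742) with yaw 6.6°. I'll grip at local -42 mm, world (0.4506,0.2694).

```bash
python3 -m crank '{"steps": [[[0,1,-0.6],[0,0,0]],[[0,1,-0.6],[0,0,0]],[[0,1,-0.6],[0,0,0]],[[0,1,-0.6],[0,0,0]],[[0,1,-0.6],[0,0,0]],[[0,1,-0.6],[0,0,0]],[[0,1,-0.6],[0,0,0]],[[0,1,-0.6],[0,0,0]],[[0,1,-0.6],[0,0,0]],[[0,1,-0.6],[0,0,0]]]}'
python3 -m crank '{"steps": [[[-0.1,1,-0.6],[0,0,0]],[[-0.1,1,-0.6],[0,0,0]],[[-0.1,1,-0.6],[0,0,0]],[[-0.1,1,-0.6],[0,0,0]],[[0,0.75,-0.4],[0,0,0]],[[0,0,0],[0,0,0]],[[0,0,0],[0,0,0]]]}'
```

```text
time: 2.9
ee_pos: [0.4595, 0.1457, 0.1467]
eef_rot: [0.999, 0.054, -0.0, 0.0]
ft_force: [1.1, 0.5, 0.3]
width: 0.06
grip_force: 0.0
time: 3.48
ee_pos: [0.449, 0.2643, 0.0766]
eef_rot: [0.998, 0.055, -0.001, 0.0]
ft_force: [0.4, -0.8, -0.3]
width: 0.0603
grip_force: 0.0
```

```bash
python3 -m crank '{"steps": [[[0.06,0.2,-0.4],[0,0,0]],[[0,0,-0.9],[0,0,0]],[[0,0,-0.9],[0,0,0]],[[0,0,-0.5],[0,0,0]],[[0,0,-0.2],[0,0,0]],[[0,0,0],[0,0,0]]]}'
python3 -m crank '{"steps": [[[0,0,0],[0,0,0]],[[0,0,0],[0,0,0]],[[0,0,0],[0,0,0]],[[0,0,0],[0,0,0]],[[0,0,0],[0,0,0]]]}' 30 50
```

```text
time: 3.98
ee_pos: [0.4507, 0.2685, 0.0042]
eef_rot: [0.999, 0.054, -0.001, 0.0]
ft_force: [0.2, -0.2, -0.3]
width: 0.0602
grip_force: 0.0
time: 4.4
ee_pos: [0.4514, 0.2696, 0.0058]
eef_rot: [0.999, 0.055, 0.001, -0.0]
ft_force: [-0.1, -0.8, 4.5]
width: 0.0397
grip_force: 50.0
```

```bash
python3 -m crank '{"steps": [[[0,0,0.3],[0,0,0]],[[0,0,0.6],[0,0,0]],[[0,0,0.8],[0,0,0]],[[0,0,0.8],[0,0,0]],[[0,0,0.6],[0,0,0]],[[0,-0.2,0.4],[0,0,0]],[[-0.1,-0.4,0],[0,0,-0.1]],[[-0.2,-0.6,0],[0,0,-0.2]],[[-0.2,-0.8,0],[0,0,-0.2]],[[-0.2,-0.8,0],[0,0,-0.2]]]}'
python3 -m crank '{"steps": [[[-0.2,-0.9,0],[0,0,-0.2]],[[-0.2,-0.9,0],[0,0,-0.2]],[[-0.2,-0.9,0],[0,0,-0.2]],[[-0.2,-0.9,0],[0,0,-0.2]],[[-0.2,-0.9,0],[0,0,-0.2]],[[-0.2,-0.9,0],[0,0,-0.2]],[[-0.2,-0.9,0],[0,0,-0.2]],[[-0.2,-0.9,0],[0,0,-0.2]],[[0,-0.9,0],[0,0,-0.16]],[[0,-0.9,0],[0,0,0]]]}'
python3 -m crank '{"steps": [[[0,-0.7,0],[0,0,0]],[[0,-0.5,0],[0,0,0]],[[0,-0.3,0],[0,0,0]],[[0,0,0],[0,0,0]]]}'
python3 - <<'E'
from h import *
c=cams.camera("wrist"); cv2.imwrite("pics/w2.png",c["pixels"]); np.savez("w2.npz",**c)
P=cloud(c); hsv=cv2.cvtColor(c["pixels"],cv2.COLOR_BGR2HSV)
m=(cv2.inRange(hsv,(105,120,30),(130,255,255))>0)&(c["z_map"]>0)&(P[...,0]<.53)
n,l,st,ce=cv2.connectedComponentsWithStats(m.astype(np.uint8))
for i in range(1,n):
    if st[i,4]>300:
        q=P[l==i]; R=cv2.minAreaRect((q[:,:2]*1000).astype(np.float32)); print(ce[i].round(),st[i],R,q.mean(0).round(4)); A=np.c_[q[:,:2],np.ones(len(q))]; print("plane slopes",np.linalg.lstsq(A,q[:,2],rcond=None)[0].round(3))
E
```

```text
time: 5.23
ee_pos: [0.4321, 0.1976, 0.0915]
eef_rot: [1.0, 0.024, -0.001, 0.0]
ft_force: [0.0, -0.6, -2.2]
width: 0.0392
grip_force: 50.0
time: 6.07
ee_pos: [0.3917, -0.0276, 0.0917]
eef_rot: [0.999, -0.054, -0.001, 0.0]
ft_force: [0.8, 0.2, -2.8]
width: 0.0395
grip_force: 50.0
time: 6.4
ee_pos: [0.3923, -0.0648, 0.0919]
eef_rot: [0.999, -0.054, -0.001, 0.0]
ft_force: [0.5, 0.7, -2.8]
width: 0.0396
grip_force: 50.0
[322. 154.] [  265     4   114   309 28436] ((458.3876953125, -77.30258178710938), (61.072662353515625, 144.42489624023438), 88.48351287841797) [ 0.4571 -0.0715  0.1008]
plane slopes [-0.034  0.079  0.122]
[323. 360.] [ 283  346   81   31 2396] ((362.5267639160156, -61.65122985839844), (38.90690994262695, 18.273727416992188), 85.09046173095703) [ 0.3627 -0.0617  0.102 ]
plane slopes [0.005 0.    0.1  ]
```

View pics/w2.png

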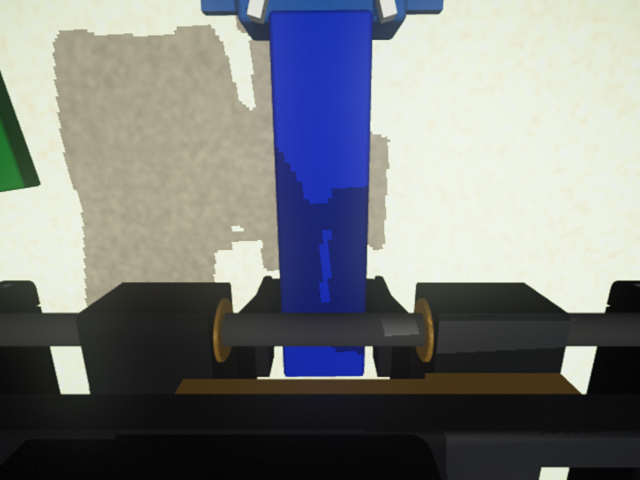

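Wrist view: the bar is held level, with front end at (322,12) and rear end at (323,375), and the clamp mouth just beyond. Next I'll fit its pose.

```bash
cat > fit.py <<'E'
from h import *
def fit(c,z0,xm):
    P=cloud(c); hsv=cv2.cvtColor(c["pixels"],cv2.COLOR_BGR2HSV)
    m=(cv2.inRange(hsv,(105,120,20),(130,255,255))>0)&(abs(P[...,2]-z0)<.006)&(P[...,0]<xm)
    q=P[m]; R=cv2.minAreaRect((q[:,:2]*1000).astype(np.float32)); print("rect",R)
    for lo in np.arange(q[:,0].min()+.01,q[:,0].max(),.025):
        s=q[abs(q[:,0]-lo)<.003]
        if len(s): print("x",lo.round(3),"ymid",((s[:,1].min()+s[:,1].max())/2).round(4),"w",np.ptp(s[:,1]).round(4),"z",np.median(s[:,2]).round(4))
    s=monitor.read_state(); print(s["ee_pos"].round(4),s["eef_rot"].round(4))
E
python3 -c "
from fit import *
fit(dict(np.load('w2.npz')),.101,.6)"
```

```text
rect ((432.89727783203125, -68.54650115966797), (40.17695999145508, 160.1839599609375), 84.04041290283203)
x 0.362 ymid -0.0617 w 0.0392 z 0.102
x 0.387 ymid -0.0682 w 0.0317 z 0.1017
x 0.412 ymid -0.0666 w 0.0388 z 0.1015
x 0.437 ymid -0.0694 w 0.0393 z 0.1013
x 0.462 ymid -0.072 w 0.0401 z 0.1011
x 0.487 ymid -0.0743 w 0.0397 z 0.1008
x 0.512 ymid -0.076 w 0.0392 z 0.1004
[ 0.3926 -0.0636  0.092 ] [ 9.986e-01 -5.350e-02 -5.000e-04 -1.000e-04]
```

```bash
python3 -m crank '{"steps": [[[0,0,-0.4],[0,0,0]],[[0,0,-0.6],[0,0,0]],[[0,0,-0.5],[0,0,0]],[[0,0,-0.22],[0,0,0]],[[0,0,0],[0,0,0]],[[0.2,-0.02,0],[0,0,0]],[[0.3,-0.03,0],[0,0,0]],[[0.3,-0.03,0],[0,0,0]],[[0.2,-0.02,0],[0,0,0]],[[0,0,0],[0,0,0]]]}'
```

```text
time: 7.28
ee_pos: [0.4201, -0.0656, 0.0501]
eef_rot: [0.999, -0.053, 0.001, -0.0]
ft_force: [0.9, 0.1, -2.6]
width: 0.0395
grip_force: 50.0
```

```bash
python3 -m crank '{"steps": [[[0.3,-0.03,0],[0,0,0]],[[0.3,-0.03,0],[0,0,0]],[[0.3,-0.03,0],[0,0,0]],[[0.3,-0.03,0],[0,0,0]],[[0.3,-0.03,0],[0,0,0]],[[0,0,0],[0,0,0]]]}'
python3 -m crank '{"steps": [[[0.3,-0.03,0],[0,0,0]],[[0.3,-0.03,0],[0,0,0]],[[0.3,-0.03,0],[0,0,0]],[[0.2,-0.02,0],[0,0,0]],[[0,0,0],[0,0,0]]]}'
```

```text
time: 7.78
ee_pos: [0.4575, -0.0694, 0.0497]
eef_rot: [0.999, -0.053, 0.0, -0.0]
ft_force: [-0.8, -0.2, -2.4]
width: 0.0395
grip_force: 50.0
time: 8.2
ee_pos: [0.4846, -0.0721, 0.0497]
eef_rot: [0.999, -0.053, 0.0, -0.0]
ft_force: [-1.1, 0.2, -2.5]
width: 0.0393
grip_force: 50.0
```

Run:
```python
from fit import *
c=cams.camera("wrist"); cv2.imwrite("pics/w3.png",c["pixels"]); fit(c,.058,.575)
```

```text
rect ((511.1482849121094, -74.8104476928711), (40.61225891113281, 131.8374481201172), 84.86698150634766)
x 0.454 ymid -0.0692 w 0.0391 z 0.0597
x 0.479 ymid -0.0742 w 0.0346 z 0.0593
x 0.504 ymid -0.0741 w 0.0396 z 0.0593
x 0.529 ymid -0.0764 w 0.0396 z 0.0592
x 0.554 ymid -0.0791 w 0.04 z 0.0589
[ 0.4838 -0.072   0.0495] [ 9.986e-01 -5.260e-02  0.000e+00 -1.000e-04]
```

View pics/w3.png

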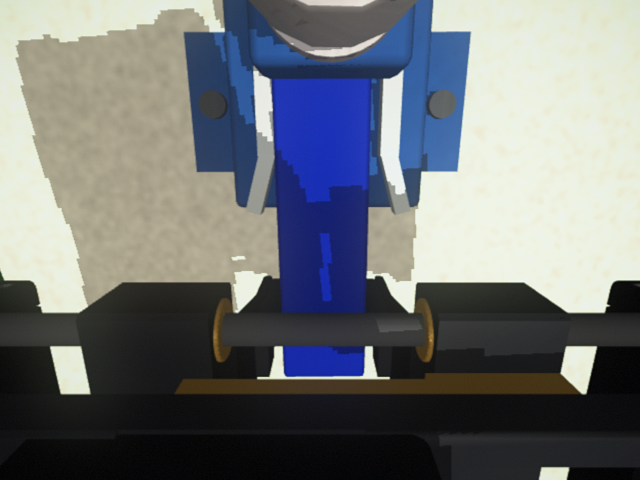

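Wrist view: the bar is centred between the rails (edges 277/368, rails 258/395), about 21 mm from home and 3 mm above the bed.

```bash
python3 -m crank '{"steps": [[[0.2,-0.02,-0.04],[0,0,0]],[[0.2,-0.02,-0.04],[0,0,0]],[[0.1,-0.01,-0.02],[0,0,0]],[[0,0,0],[0,0,0]]]}' 
python3 -m crank '{"steps": [[[0,0,-0.03],[0,0,0]],[[0,0,0],[0,0,0]]]}' 30 15
```

```text
time: 8.58
ee_pos: [0.4964, -0.0734, 0.047]
eef_rot: [0.999, -0.053, 0.0, -0.0]
ft_force: [-0.7, -0.1, -1.2]
width: 0.0396
grip_force: 50.0
time: 8.75
ee_pos: [0.4959, -0.0733, 0.0463]
eef_rot: [0.999, -0.053, 0.0, 0.0]
ft_force: [0.2, -0.2, -1.4]
width: 0.0399
grip_force: 15.0
```

```bash
python3 -m crank '{"steps": [[[0.08,-0.01,0],[0,0,0]],[[0.08,-0.01,0],[0,0,0]],[[0.08,-0.01,0],[0,0,0]],[[0,0,0],[0,0,0]]]}'
python3 -m crank '{"steps": [[[0.06,0,0],[0,0,0]],[[0,0,0],[0,0,0]]]}'
python3 -m crank '{"steps": [[[0.06,0,0],[0,0,0]],[[0,0,0],[0,0,0]]]}'
```

```text
time: 9.08
ee_pos: [0.5023, -0.0742, 0.0464]
eef_rot: [0.999, -0.053, 0.0, 0.0]
ft_force: [0.4, 0.4, -1.5]
width: 0.0391
grip_force: 15.0
time: 9.25
ee_pos: [0.5036, -0.0741, 0.0463]
eef_rot: [0.999, -0.053, 0.0, 0.0]
ft_force: [0.1, -0.4, -1.2]
width: 0.0397
grip_force: 15.0
time: 9.42
ee_pos: [0.5051, -0.0741, 0.0464]
eef_rot: [0.999, -0.053, 0.0, 0.0]
ft_force: [0.2, 0.1, -1.4]
width: 0.0397
grip_force: 15.0
```

```bash
python3 -m crank '{"steps": [[[0.06,-0.01,0],[0,0,0]],[[0,0,0],[0,0,0]]]}'
python3 -m crank '{"steps": [[[0.06,-0.01,0],[0,0,0]],[[0,0,0],[0,0,0]]]}'
```

```text
time: 9.58
ee_pos: [0.5052, -0.0741, 0.0459]
eef_rot: [0.999, -0.053, -0.001, -0.0]
ft_force: [-3.9, 0.8, -0.0]
width: 0.0398
grip_force: 15.0
time: 9.75
ee_pos: [0.5054, -0.0742, 0.0458]
eef_rot: [0.999, -0.052, -0.003, 0.0]
ft_force: [-12.4, 1.3, 9.1]
width: 0.0397
grip_force: 15.0
```

Run:
```python
from fit import *
c=cams.camera("wrist"); fit(c,.056,.57)
```

```text
rect ((518.5181274414062, -75.47728729248047), (40.475154876708984, 104.5552978515625), 84.78628540039062)
x 0.475 ymid -0.0711 w 0.0393 z 0.0557
x 0.5 ymid -0.0774 w 0.0323 z 0.0555
x 0.525 ymid -0.0762 w 0.0395 z 0.0557
x 0.55 ymid -0.0784 w 0.0404 z 0.0556
[ 0.5054 -0.0742  0.0458] [ 9.986e-01 -5.240e-02 -2.700e-03  1.000e-04]
```

```bash
python3 -m crank '{"steps": [[[-0.09,0.01,0],[0,0,0]],[[0,0,0],[0,0,0]]]}'
python3 -m crank '{"steps": [[[0,0,0],[0,0,0]],[[0,0,0],[0,0,0]],[[0,0,0],[0,0,0]]]}' 60
python3 -m crank '{"steps": [[[-0.2,0,0.5],[0,0,0]],[[-0.4,0,1],[0,0,0]],[[-0.4,0,1],[0,0,0]],[[-0.4,-0.3,1],[0,0,0]],[[-0.4,-0.8,1],[0,0,0]],[[0,-1,1],[0,0,0]],[[0,-1,1],[0,0,0]],[[0,-1,1],[0,0,0]],[[0,-0.5,0.5],[0,0,0]],[[0,0,0],[0,0,0]]]}'
python3 - <<'E'
from fit import *
c=cams.camera("wrist"); cv2.imwrite("pics/w4.png",c["pixels"]); np.savez("w4.npz",**c); fit(c,.056,.57)
E
```

```text
time: 9.97
ee_pos: [0.5054, -0.0743, 0.0463]
eef_rot: [0.999, -0.053, -0.0, 0.0]
ft_force: [-2.6, 0.8, -1.7]
width: 0.0395
grip_force: 15.0
time: 10.22
ee_pos: [0.5061, -0.0745, 0.0466]
eef_rot: [0.999, -0.053, 0.0, 0.0]
ft_force: [0.2, -0.2, -0.5]
width: 0.0524
grip_force: 0.0
time: 11.05
ee_pos: [0.4615, -0.1932, 0.2495]
eef_rot: [0.998, -0.055, 0.002, 0.001]
ft_force: [-0.2, -0.3, 0.6]
width: 0.06
grip_force: 0.0
rect ((519.1984252929688, -75.68634796142578), (40.55934143066406, 105.61080932617188), 83.85504150390625)
x 0.475 ymid -0.0722 w 0.038 z 0.0557
x 0.5 ymid -0.0742 w 0.0376 z 0.0557
x 0.525 ymid -0.0768 w 0.0386 z 0.0555
x 0.55 ymid -0.0792 w 0.0395 z 0.0557
[ 0.4612 -0.1909  0.2475] [ 9.985e-01 -5.390e-02  1.300e-03  5.000e-04]
```

View pics/w4.png

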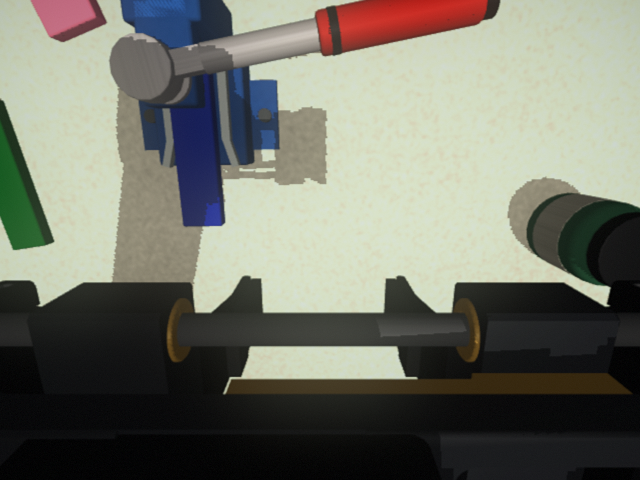

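Bar rear end measured at (0.467,-0.070), within about 2 mm of home, flat and straight. The wrench handle is at about -85.5° and its grip middle at (0.609,-0.260). Next I go over to its far side with the fingers shut.

```bash
python3 -m crank '{"steps": [[[0.5,-0.2,0],[0,0,0.2]],[[0.9,-0.3,0],[0,0,0.3]],[[0.9,-0.3,0],[0,0,0.3]],[[0.9,-0.3,0],[0,0,0.3]],[[0.9,-0.3,0],[0,0,0.3]],[[0.9,-0.3,0],[0,0,0.3]],[[0.9,-0.3,0],[0,0,0.3]],[[0.9,-0.3,0],[0,0,0.14]],[[0.7,-0.3,0],[0,0,0]],[[0,0,0],[0,0,0]]]}' 0 30
python3 -m crank '{"steps": [[[0,0,-0.4],[0,0,0]],[[0,0,-0.7],[0,0,0]],[[0,0,0],[0,0,0]]]}'
```

```text
time: 11.93
ee_pos: [0.6501, -0.2532, 0.2433]
eef_rot: [0.999, 0.042, -0.001, -0.001]
ft_force: [0.5, -0.6, 0.6]
width: 0.0036
grip_force: 0.0
time: 12.18
ee_pos: [0.6462, -0.2527, 0.2144]
eef_rot: [0.999, 0.041, -0.003, -0.001]
ft_force: [-0.5, 0.7, -1.6]
width: 0.0003
grip_force: 0.0
```

```bash
python3 -m crank '{"steps": [[[0.1,-0.15,-0.6],[0,0,0]],[[0.05,0,-0.8],[0,0,0]],[[0,0,-0.8],[0,0,0]],[[0,0,-0.8],[0,0,0]],[[0,0,-0.6],[0,0,0]],[[0,0,-0.4],[0,0,0]],[[0,0,0],[0,0,0]]]}'
python3 -m crank '{"steps": [[[-0.2,0,0],[0,0,0]],[[-0.2,0,0],[0,0,0]],[[0,0,0],[0,0,0]]]}'
```

```text
time: 12.77
ee_pos: [0.6505, -0.2578, 0.1162]
eef_rot: [0.999, 0.041, -0.002, -0.001]
ft_force: [0.2, 0.6, 0.0]
width: 0.0008
grip_force: 0.0
time: 13.02
ee_pos: [0.6415, -0.2587, 0.1204]
eef_rot: [0.999, 0.04, 0.001, 0.001]
ft_force: [-1.0, -0.1, 0.2]
width: 0.0001
grip_force: 0.0
```

```bash
python3 -m crank '{"steps": [[[-0.2,-0.02,-0.05],[0,0,0]],[[-0.15,0,-0.05],[0,0,0]],[[0,0,0],[0,0,0]]]}'
python3 -m crank '{"steps": [[[-0.15,0,0],[0,0,0]],[[0,0,0],[0,0,0]]]}'
python3 -m crank '{"steps": [[[-0.15,0,0],[0,0,0]],[[0,0,0],[0,0,0]]]}'
```

```text
time: 13.27
ee_pos: [0.6332, -0.259, 0.1171]
eef_rot: [0.999, 0.041, 0.001, 0.0]
ft_force: [3.9, -0.4, 2.9]
width: 0.0007
grip_force: 1.6
time: 13.43
ee_pos: [0.6306, -0.2592, 0.1175]
eef_rot: [0.999, 0.041, 0.002, 0.001]
ft_force: [6.2, -1.6, 0.1]
width: 0.0003
grip_force: 3.0
time: 13.6
ee_pos: [0.6269, -0.2596, 0.1175]
eef_rot: [0.999, 0.04, 0.002, 0.001]
ft_force: [6.0, -3.4, 0.8]
width: 0.0002
grip_force: 2.7
```

```bash
cat > arc.py <<'E'
from h import *
A=np.array([.595,-.0854]);R=.175;d=.0245;p0=-1.492
e=lambda a:np.array([np.cos(a),np.sin(a)])
tgt=lambda s:A+R*e(p0-s)+d*e(p0-s+np.pi/2)
def now():
    s=monitor.read_state(); p=s["ee_pos"][:2]-A; a=np.arctan2(p[1],p[0]); rho=np.hypot(*p)
    sw=p0-(a-np.arcsin(d/rho)); t=-e(p0-sw+np.pi/2); q=s["eef_rot"]
    yaw=2*np.degrees(np.arctan2(q[1],q[0]))
    print("t",round(float(s["time"]),2),"swing",sw.round(4),"r",np.sqrt(rho**2-d**2).round(4),"Ft",(-s["ft_force"][:2]@t).round(2),"Fr",(s["ft_force"][:2]@e(p0-sw)).round(2),"yaw",yaw.round(1),"want",np.degrees(p0-sw+np.pi/2).round(1),"z",s["ee_pos"][2].round(4)); return sw,s
def plan(step,n):
    sw,s=now(); prev=s["ee_pos"][:2]
    for k in range(n):
        x=tgt(sw+step*(k+1)); print(round(step*(k+1)+sw,3),((x-prev)/.025).round(3)); prev=x
E
python3 -c "
from arc import *
plan(.05,8)"
```

```text
t 13.6 swing 0.0367 r 0.1754 Ft 5.82 Fr 3.67 yaw 4.6 want 2.4 z 0.1175
0.087 [-0.35  -0.041]
0.137 [-0.351 -0.037]
0.187 [-0.353 -0.02 ]
0.237 [-0.353 -0.002]
0.287 [-0.353  0.015]
0.337 [-0.352  0.033]
0.387 [-0.35   0.051]
0.437 [-0.347  0.068]
```

```bash
python3 -m crank '{"steps": [[[-0.35,-0.04,0],[0,0,-0.7]],[[-0.35,-0.035,0],[0,0,-0.7]],[[-0.35,-0.02,0],[0,0,-0.6]],[[-0.35,0,0],[0,0,-0.57]],[[0,0,0],[0,0,0]]]}'
python3 -c "
from arc import *
plan(.05,5)"
```

```text
time: 14.02
ee_pos: [0.5907, -0.2621, 0.1174]
eef_rot: [0.997, -0.073, 0.001, 0.001]
ft_force: [4.8, -3.0, 0.7]
width: 0.0001
grip_force: 2.3
t 14.02 swing 0.2421 r 0.175 Ft 5.2 Fr 2.14 yaw -8.4 want -9.4 z 0.1174
0.292 [-0.353  0.019]
0.342 [-0.352  0.035]
0.392 [-0.349  0.053]
0.442 [-0.346  0.07 ]
0.492 [-0.342  0.087]
```

```bash
python3 -m crank '{"steps": [[[-0.35,0.02,0],[0,0,-0.6]],[[-0.35,0.035,0],[0,0,-0.6]],[[-0.35,0.055,0],[0,0,-0.57]],[[0,0,0],[0,0,0]]]}'
python3 -c "
from arc import *
plan(.03,5)"
```

```text
time: 14.35
ee_pos: [0.5645, -0.2591, 0.1172]
eef_rot: [0.989, -0.149, 0.001, 0.001]
ft_force: [4.3, -3.2, 2.1]
width: -0.0
grip_force: 2.1
t 14.35 swing 0.3921 r 0.1747 Ft 5.03 Fr 1.74 yaw -17.1 want -18.0 z 0.1172
0.422 [-0.212  0.027]
0.452 [-0.207  0.046]
0.482 [-0.205  0.052]
0.512 [-0.204  0.058]
0.542 [-0.202  0.065]
```

```bash
python3 -m crank '{"steps": [[[-0.21,0.03,0],[0,0,-0.35]],[[0,0,0],[0,0,0]]]}' >/dev/null; python3 -c "
from arc import *
now()"
python3 -m crank '{"steps": [[[-0.21,0.045,0],[0,0,-0.35]],[[0,0,0],[0,0,0]]]}' >/dev/null; python3 -c "
from arc import *
plan(.02,6)"
```

```text
t 14.52 swing 0.4172 r 0.1746 Ft 5.84 Fr 2.38 yaw -18.8 want -19.4 z 0.1172
t 14.68 swing 0.4478 r 0.1746 Ft 5.3 Fr 2.13 yaw -20.5 want -21.1 z 0.1171
0.468 [-0.143  0.02 ]
0.488 [-0.137  0.036]
0.508 [-0.136  0.039]
0.528 [-0.135  0.042]
0.548 [-0.134  0.044]
0.568 [-0.133  0.047]
```

```bash
python3 -m crank '{"steps": [[[-0.14,0.035,0],[0,0,-0.25]],[[0,0,0],[0,0,0]]]}' >/dev/null; python3 -c "
from arc import *
now()"
python3 -m crank '{"steps": [[[-0.14,0.035,0],[0,0,-0.25]],[[0,0,0],[0,0,0]]]}' >/dev/null; python3 -c "
from arc import *
now()"
python3 -m crank '{"steps": [[[-0.14,0.04,0],[0,0,-0.25]],[[0,0,0],[0,0,0]]]}' >/dev/null; python3 -c "
from arc import *
plan(.02,6)"
```

```text
t 14.85 swing 0.4663 r 0.1747 Ft 7.53 Fr 1.09 yaw -21.7 want -22.2 z 0.1172
t 15.02 swing 0.4868 r 0.1747 Ft 7.41 Fr 1.77 yaw -23.0 want -23.4 z 0.1172
t 15.18 swing 0.5074 r 0.1746 Ft 7.09 Fr 1.85 yaw -24.2 want -24.6 z 0.1172
0.527 [-0.141  0.029]
0.547 [-0.134  0.044]
0.567 [-0.133  0.047]
0.587 [-0.132  0.05 ]
0.607 [-0.131  0.052]
0.627 [-0.13   0.055]
```

```bash
python3 -m crank '{"steps": [[[-0.14,0.035,0],[0,0,-0.23]],[[0,0,0],[0,0,0]]]}' >/dev/null; python3 -c "
from arc import *
now();cams.camera('wrist');now()"
python3 -m crank '{"steps": [[[-0.1,0.035,0],[0,0,-0.17]],[[0,0,0],[0,0,0]]]}' >/dev/null; python3 -c "
from arc import *
now();cams.camera('wrist');now()"
```

```text
t 15.35 swing 0.5277 r 0.1746 Ft 7.18 Fr 1.11 yaw -25.4 want -25.7 z 0.1172
t 15.4 swing 0.5277 r 0.1746 Ft 7.64 Fr 2.39 yaw -25.3 want -25.7 z 0.1171
t 15.57 swing 0.5417 r 0.1747 Ft 7.68 Fr 0.57 yaw -26.2 want -26.5 z 0.1172
t 15.62 swing 0.5417 r 0.1746 Ft 6.65 Fr 0.91 yaw -26.1 want -26.5 z 0.1172
```

```bash
python3 -m crank '{"steps": [[[-0.13,0.045,0],[0,0,-0.23]],[[0,0,0],[0,0,0]]]}' >/dev/null; python3 -c "
from arc import *
now();cams.camera('wrist');now()"
python3 -m crank '{"steps": [[[-0.13,0.05,0],[0,0,-0.23]],[[0,0,0],[0,0,0]]]}' >/dev/null; python3 -c "
from arc import *
now();cams.camera('wrist');plan(.02,5)"
```

```text
t 15.78 swing 0.562 r 0.1746 Ft 6.68 Fr 0.7 yaw -27.4 want -27.7 z 0.1172
t 15.83 swing 0.5621 r 0.1746 Ft 6.21 Fr 0.93 yaw -27.3 want -27.7 z 0.1172
t 16.0 swing 0.5815 r 0.1746 Ft 7.89 Fr 0.41 yaw -28.5 want -28.8 z 0.1172
t 16.05 swing 0.5815 r 0.1745 Ft 7.79 Fr 0.73 yaw -28.5 want -28.8 z 0.1172
0.602 [-0.141  0.035]
0.622 [-0.131  0.054]
0.642 [-0.129  0.057]
0.662 [-0.128  0.059]
0.682 [-0.127  0.062]
```

```bash
python3 -m crank '{"steps": [[[-0.14,0.04,0],[0,0,-0.23]],[[0,0,0],[0,0,0]]]}' >/dev/null; python3 -c "
from arc import *
now();cams.camera('wrist');now()"
python3 -m crank '{"steps": [[[-0.13,0.055,0],[0,0,-0.23]],[[0,0,0],[0,0,0]]]}' >/dev/null; python3 -c "
from arc import *
now();cams.camera('wrist');plan(.02,5)"
```

```text
t 16.22 swing 0.6008 r 0.1746 Ft 8.55 Fr -0.25 yaw -29.6 want -29.9 z 0.1173
t 16.27 swing 0.6004 r 0.1746 Ft 7.89 Fr -0.14 yaw -29.6 want -29.9 z 0.1173
t 16.43 swing 0.6194 r 0.1746 Ft 8.96 Fr -0.25 yaw -30.8 want -31.0 z 0.1174
t 16.48 swing 0.6191 r 0.1746 Ft 9.41 Fr -0.26 yaw -30.7 want -31.0 z 0.1174
0.639 [-0.138  0.042]
0.659 [-0.128  0.059]
0.679 [-0.127  0.062]
0.699 [-0.126  0.064]
0.719 [-0.125  0.067]
```

```bash
python3 -m crank '{"steps": [[[-0.1,0.04,0],[0,0,-0.17]],[[0,0,0],[0,0,0]]]}' >/dev/null; python3 -c "
from arc import *
now();cams.camera('wrist');now()"
python3 -m crank '{"steps": [[[-0.1,0.04,0],[0,0,-0.17]],[[0,0,0],[0,0,0]]]}' >/dev/null; python3 -c "
from arc import *
now();cams.camera('wrist');now()"
```

```text
t 16.65 swing 0.6324 r 0.1746 Ft 10.94 Fr -0.63 yaw -31.6 want -31.7 z 0.1175
t 16.7 swing 0.6316 r 0.1746 Ft 10.5 Fr -1.53 yaw -31.6 want -31.7 z 0.1176
t 16.87 swing 0.648 r 0.1746 Ft 10.48 Fr -1.31 yaw -32.5 want -32.6 z 0.1175
t 16.92 swing 0.6473 r 0.1746 Ft 10.03 Fr -0.6 yaw -32.4 want -32.6 z 0.1175
```

```bash
python3 -m crank '{"steps": [[[-0.08,0.035,0],[0,0,-0.12]],[[0,0,0],[0,0,0]]]}' >/dev/null; python3 -c "
from arc import *
for i in range(3): now();c=cams.camera('wrist')
cv2.imwrite('pics/w5.png',c['pixels']);np.savez('w5.npz',**c)"
```

```text
t 17.08 swing 0.6612 r 0.1746 Ft 9.66 Fr -2.1 yaw -33.0 want -33.4 z 0.1174
t 17.13 swing 0.6606 r 0.1746 Ft 10.06 Fr -1.76 yaw -33.0 want -33.3 z 0.1174
t 17.18 swing 0.6602 r 0.1746 Ft 9.98 Fr -3.05 yaw -33.0 want -33.3 z 0.1175
```

View pics/w5.png

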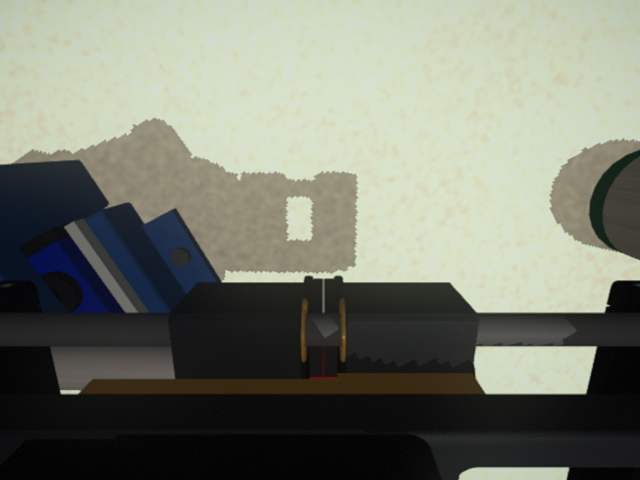

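Wrist view shows the clamped bar end and gripper only; the handle is hidden behind the gripper body. The force looks just past its peak, so I take small steps.

```bash
python3 -m crank '{"steps": [[[-0.07,0.035,0],[0,0,-0.12]],[[0,0,0],[0,0,0]]]}' >/dev/null; python3 -c "
from arc import *
for i in range(4): now();c=cams.camera('wrist')"
```

```text
t 17.4 swing 0.6731 r 0.1745 Ft 9.22 Fr -2.73 yaw -33.6 want -34.1 z 0.1174
t 17.45 swing 0.6727 r 0.1746 Ft 9.6 Fr -2.56 yaw -33.6 want -34.0 z 0.1174
t 17.5 swing 0.6726 r 0.1745 Ft 8.31 Fr -1.56 yaw -33.6 want -34.0 z 0.1174
t 17.55 swing 0.6724 r 0.1746 Ft 9.24 Fr -1.21 yaw -33.6 want -34.0 z 0.1174
```

```bash
python3 -m crank '{"steps": [[[-0.07,0.035,0],[0,0,-0.12]],[[0,0,0],[0,0,0]]]}' >/dev/null; python3 -c "
from arc import *
for i in range(4): now();c=cams.camera('wrist')"
```

```text
t 17.77 swing 0.6855 r 0.1746 Ft 8.44 Fr -1.99 yaw -34.2 want -34.8 z 0.1172
t 17.82 swing 0.685 r 0.1746 Ft 7.84 Fr -1.74 yaw -34.2 want -34.7 z 0.1173
t 17.87 swing 0.6849 r 0.1746 Ft 8.23 Fr -1.78 yaw -34.2 want -34.7 z 0.1173
t 17.92 swing 0.6846 r 0.1746 Ft 8.36 Fr -1.06 yaw -34.2 want -34.7 z 0.1173
```

```bash
python3 -m crank '{"steps": [[[-0.05,0.025,0],[0,0,-0.08]],[[0,0,0],[0,0,0]]]}' >/dev/null; python3 -c "
from arc import *
for i in range(4): now();c=cams.camera('wrist')"
```

```text
t 18.13 swing 0.6939 r 0.1746 Ft 7.07 Fr -2.35 yaw -34.6 want -35.2 z 0.1172
t 18.18 swing 0.6938 r 0.1746 Ft 7.74 Fr -1.87 yaw -34.6 want -35.2 z 0.1172
t 18.23 swing 0.6936 r 0.1746 Ft 7.28 Fr -1.35 yaw -34.6 want -35.2 z 0.1172
t 18.28 swing 0.6935 r 0.1746 Ft 7.6 Fr -1.51 yaw -34.6 want -35.2 z 0.1172
```

Past the click by about 8 mm, with force falling steadily from 11 to 7.4 N. I stop here and back off.

```bash
python3 -m crank '{"steps": [[[0.12,-0.085,0],[0,0,0]],[[0.12,-0.085,0],[0,0,0]],[[0.12,-0.085,0],[0,0,0]],[[0.16,-0.115,0],[0,0,0]],[[0.2,-0.14,0],[0,0,0]],[[0.3,-0.2,0],[0,0,0]],[[0.4,-0.3,0],[0,0,0]],[[0.4,-0.3,0],[0,0,0]],[[0,0,0],[0,0,0]]]}'
python3 -m crank '{"steps": [[[0,0,0.5],[0,0,0]],[[0,0,0.8],[0,0,0]],[[0,0,1],[0,0,0]],[[0,0,1],[0,0,0]],[[0,0,1],[0,0,0]],[[0,0,1],[0,0,0]],[[0,0,0.5],[0,0,0]],[[0,0,0],[0,0,0]]]}'
python3 - <<'E'
from arc import *
c=cams.camera("top"); cv2.imwrite("pics/top1.png",cv2.resize(c["pixels"][120:360,180:500],None,fx=2.4,fy=2.4,interpolation=cv2.INTER_CUBIC))
P=cloud(c); hsv=cv2.cvtColor(c["pixels"],cv2.COLOR_BGR2HSV)
m=((cv2.inRange(hsv,(0,150,60),(5,255,255))|cv2.inRange(hsv,(172,150,60),(180,255,255)))>0)&(P[...,2]>.11)&(P[...,2]<.17)&(P[...,0]>.3)
q=P[m]; print(m.sum(),q.mean(0)); v=q.mean(0)[:2]-A; print("handle angle",np.arctan2(v[1],v[0]),"swing",p0-np.arctan2(v[1],v[0]))
E
```

```text
time: 19.08
ee_pos: [0.5586, -0.2759, 0.1156]
eef_rot: [0.954, -0.299, -0.001, 0.0]
ft_force: [0.3, 0.3, -0.3]
width: 0.0001
grip_force: 0.0
time: 19.75
ee_pos: [0.5587, -0.2746, 0.2652]
eef_rot: [0.954, -0.299, 0.002, 0.0]
ft_force: [0.4, -0.8, -0.0]
width: 0.0005
grip_force: 0.0
258 [ 0.50530866 -0.23536303  0.15252754]
handle angle -2.10980997642324 swing 0.6178099764232399
```

View pics/top1.png

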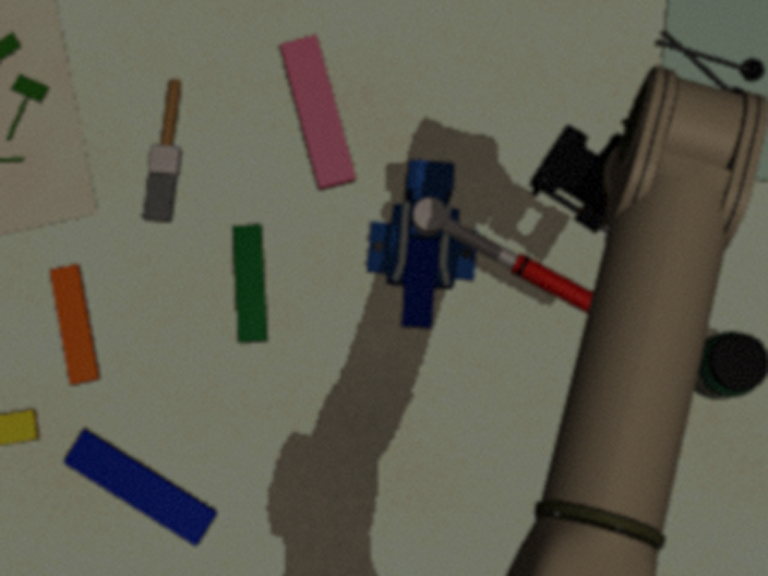

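Top view: the bar is in the clamp with its end at (417,325) in the crop. The handle has sprung back about 0.076 rad to swing 0.618, so the break-over happened well within the slack. The bystanders are unmoved and the gripper is clear, so I'm handing in.

```bash
python3 -c "
from h import *
print(ticket.close_job())"
```

```text
the job is handed in; nothing more can be done
None
```

I slid the blue bar home and released it, tightened the clamp until the wrench clicked (about 0.08 rad of break-over, then released), and handed the job in. I have no verdict back; my last measurements met the conditions I could check, but the foot's clamping force was not measured.

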